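Open the safety-capped stain bottle and hold its cap over the mouth

ROBOT

A 6-joint arm with a two-finger parallel gripper is mounted at the origin on a cart in front of the work surface, level with it; the furniture and walls round the work are solid. World frame = base frame: x ahead of the robot, y to its left, z up, the work surface at z = 0. Lengths are in m, angles in degrees, forces in N, time in s.
With the tool pointing down it reaches from about 0.3 to 0.75 m from the base axis. Payload 8.5 kg.
Tool frame: the origin (TCP) lies on the centre line of the jaws, within the pads' length; the fingertips stand tips_ahead ahead of it and the grasp point (between the pads) lies 3 mm ahead of it (tips_ahead is the distance from the TCP to the fingertips, in m); z points along the fingers, y is the line along which they close (so a half turn about z gives the same grasp; the last joint's range is limited). The gripper opens to 85 mm and grips with 20 to 120 N. Pads are 22 mm wide; open, the fingers measure 114 mm over their backs; the gripper's body (76 mm by 85 mm) begins 54 mm behind the grasp point. The pads swing forward as they close: fully open they stand 13 mm farther back than shut.
Start: joints at [58.711, 21.807, 74.336, -0, 83.858, -12.336], TCP at [0.179, 0.52, 0.253] pointing down, gripper open.
Joint ranges: [-178.18, 178.18], [-50.72, 133.34], [12.68, 142.11], [-81.47, 261.47], [9.98, 163.14], [-165.26, 165.26]. Speed limits (degrees/s): [136.94, 136.94, 180, 180, 180, 180].

INTERFACE

Orientations are given as a 3x3 rotation matrix whose columns are the frame's x, y, z axes.
In Python, from rig import observe, get_image, close_job, tips_ahead gives the robot as it stands.
- The arm moves only by the tool nudge_tcp, called after ">>>" by a JSON object that holds its "fn" and its "kwargs", one argument or row to a line. Schema: {"type":"object","properties":{"motion":{"type":"object","properties":{"steps":{"type":"array","items":{"type":"array","items":{"type":"number"},"minItems":5,"maxItems":5},"minItems":1,"maxItems":10}},"additionalProperties":false,"required":["steps"]},"squeeze":{"type":"number"},"only":{"type":"string"},"quiet":{"type":"boolean"},"lines":{"type":"string"}},"required":["motion"],"additionalProperties":false}. motion is an object whose key "steps" holds a list of rows, 1 to 10 of them, each of 5 numbers: dx, dy, dz in shares of the most that a row can go, 1 being 50 mm, then a turn about the tool's z in fractions of the full range, 1 being 180 degrees, then the finger opening in m; each row shifts and turns the commanded pose from where the row before left it, along the tool's axes as they then stand; what a row does not reach is not made up. A row lasts 1/10 s, in which the tool goes at most 0.05 m and 8.59 degrees, less where a joint would pass 70% of its speed; a pose out of reach is approached as far as the arm can. The fingers move at their own pace and stop on an object; squeeze is the grip in N (left out, the last holds). Time passes only in rows, so rows that do not move let the fingers close. The tool returns the time, the measured TCP pose, the force, the opening and the grip force at its end. only (a regular expression) keeps the lines of the reply that match it, lines (a string "A,B") keeps lines A to B, and quiet returns only ok. A shift or turn number past 1, either way, is cut back to 1. Input that does not fit is refused with a message, and nothing moves.
- observe(): the state, without advancing time (a new reading comes with each control period).
- get_image(name): name is "scene" or "side" or "wrist"; returns a dict with "pixels" (420x560x3 uint8, red, green, blue), "depth" (420x560 float32, m along the optical axis (not along the pixel's ray), 0 where there is no reading), "K" (3x3 intrinsics, pixels), "extrinsics" (4x4, takes a point from world to camera coordinates). Camera axes: x right, y down, z forward; pixel columns grow to the right and rows downward; lengths in m; the calibration is good to about 2 mm. A picture is of the moment at which its call begins.
- close_job(): hands the job in; it is judged then, once.
The state is a dict: "time_s": time; "q": joint angles; "qvel": joint speeds; "joint_efforts": joint torques, N m; "position": TCP position; "tool_rot": TCP orientation; "ft_force": force on the tool from outside, world axes, zero at the start; "wrist_torque": the same for the moment, N m; "grip_width": finger opening in m; "gripper_force": force on a finger pad.
Only numpy, scipy, OpenCV 4.12 (cv2) and the standard library are available. Lean on these libraries where they do the work, as an engineer would, in place of code of your own. Each camera call takes 0.05 s, during which the arm holds its last target. There are 200 camera calls.

TASK

Open the amber stain bottle: take its white push-and-turn safety cap with a light grip (a hard squeeze jams it), press the cap down firmly but without leaning on the glass, keep it down while you twist it about a quarter turn counter-clockwise, then lift it off. Finish with the program still holding the cap level in the gripper, straight above the open mouth and about 6 cm clear of it, so that drips fall back into the bottle; leave both bottles standing in their rest and do not disturb the things around.

Things in the scene. Friction and masses are not known exactly. Their poses are not given: they have to be found in the camera images.
- safety_cap: White ribbed push-and-turn cap with three orange arrows on top, on the amber bottle. Round, 46 mm across, 30 mm tall, straight sides, 45 g. Origin: centre of its lower rim; z up through the top. Closed, the origin is 18 mm below the bottle's mouth. Grip lightly: 20 to 40 N per finger is ample, over 70 N per finger jams and spoils it. Pressing or wrenching with over 90 N breaks it.
- cap_top (a point): Centre of the cap's top face, 30 mm above its lower rim. Bayonet cap with two lugs: closed, the lugs block lifting and a catch blocks turning beyond a few degrees. Held down at least 4 mm it turns counter-clockwise seen from above (clockwise is blocked); from 45 to 135 degrees after closed it is free to lift straight up; 80 is a good turn.
- cap_seal (a joint): Sprung seal disc inside the cap: how far the cap is pressed down, m. About 0 closed, 0.004 past the catch, 0.006 fully down at a firm stop, about -0.001 when the cap is off. The spring pushes the cap up with about 5 N closed and 9 N fully down.
- amber_bottle: Square amber glass bottle with an orange-banded label, 60 x 60 mm, 128 mm tall to its open mouth, 0.35 to 0.7 kg, standing loosely (1.5 mm play on each side) in one of the two square wells of the rest, which keeps it from turning. Origin: centre of its underside; z up. The closed cap's x axis lies along the bottle's x axis.
- bottle_mouth (a point): Centre of the rim of the amber bottle's neck, 128 mm above the bottle's underside; z up. The neck is 26 mm across, 37 mm over its lugs.
- rinse_bottle: The neighbour: square white bottle of the same size with a smooth-topped blue screw cap 41 mm in diameter, its top 134 mm above its underside. Origin: centre of its underside. Leave it alone.
- bottle_rest: Light grey two-place bottle rest screwed to the bench, 94 mm (its x) by 184 mm (its y) by 45 mm high; square wells 35 mm deep at y = +46 and -46 mm, their floor 10 mm above the bench. Origin: centre of its underside. Either bottle may stand in either well. A tall incubator stands left of it (about y > 0.40, x > 0.30, its knob nearer still), a microscope right of it (about y < 0.06).
- timer: White bench timer, 42 x 68 x 54 mm, a bystander. Origin: centre of its underside.
- petri_dish: Small tan-filled petri dish, 55 mm across, 11 mm high, a bystander. Origin: centre of its underside.
- stain_dropper: Amber dropper bottle with a purple-red band, 38 mm across, 91 mm tall, a bystander. Origin: centre of its underside.
- oil_dropper: Amber dropper bottle with a green band, 38 mm across, 88 mm tall, a bystander. Origin: centre of its underside.
There are look-alikes about, which are no part of the job. Of the things like the amber_bottle, leave any that is red; of the rest the larger one is meant. There is more than one size of the safety_cap; the one meant has the size given above.

How it is judged (in metres and radians):
On the way, in this order (a step that is already met when the one before it is completed fails the run):
1. the closed cap is pressed down against its spring (value of joint cap_seal above 0.002 m and angle between the x axis of safety_cap and the x axis of amber_bottle, either way round below 0.35 rad), for 0.1 s.
2. the cap is turned free, still down on the neck (angle between the x axis of safety_cap and the x axis of amber_bottle, either way round above 0.7 rad and z of safety_cap in the frame of bottle_mouth below -0.01 m), for 0.05 s.
At the end, for the whole second after the job is handed in: The gripper holds the cap still and level (within 0.2 rad), its lower rim 30 to 100 mm above the amber bottle's mouth and within 20 mm of straight over it, touching nothing but the fingers; both bottles stand in their wells within 8 mm of where they were (z of safety_cap in the frame of bottle_mouth between 0.03 and 0.1 m and horizontal distance between safety_cap and bottle_mouth below 0.02 m and angle between safety_cap's own z axis and vertical below 0.2 rad and contact force between the fingers and safety_cap above 5 N and contact force between safety_cap and amber_bottle below 0.2 N and contact force between safety_cap and rinse_bottle below 0.2 N and linear speed of safety_cap below 0.02 m/s and distance of each of amber_bottle, rinse_bottle from where it was at the start of the episode below 0.008 m and angle between amber_bottle's own z axis and vertical below 0.08 rad); the arm keeps its last pose, push and grip.
It fails at once if the cap is squeezed with more than 70 N per finger (contact force between the fingers and safety_cap above 140 N).
It fails at once if the cap is forced against the bottle, by pressing or wrenching, with more than 90 N (contact force between safety_cap and amber_bottle above 90 N).
It fails at once if the amber bottle is pulled out of its place or tipped (distance of amber_bottle from where it was at the start of the episode above 0.015 m or angle between amber_bottle's own z axis and vertical above 0.15 rad).
It fails at once if the neighbouring bottle is disturbed (distance of rinse_bottle from where it was at the start of the episode above 0.015 m or angle between rinse_bottle's own z axis and vertical above 0.15 rad).
It fails at once if a bystander is moved more than 20 mm (distance of any of timer, petri_dish, stain_dropper, oil_dropper from where it was at the start of the episode above 0.02 m).
It also fails if it takes over 48 s, if anything falls off the work surface, if the arm or the gripper's body presses on something with over 40 N, if the wrist force passes 120 N, or if a joint passes its speed limit or range.

## Working session

There is one attempt and no reset: what is moved stays moved. The work goes in short steps, Python scripts to look and compute and a tool call to move; the robot and the scene stay as the last step left them, time stands still between calls to the robot, and variables do not carry over. Pictures are saved under pics/ and viewed, at most 10 in all, crops included, and the job is handed in when it is done.

```bash
mkdir -p pics; ls; cat > h.py <<'E'
import numpy as np, cv2
from rig import observe, get_image, close_job, tips_ahead
def save(im,name,box=None,scale=1):
    p=im["pixels"][:,:,::-1]
    if box: u0,v0,u1,v1=box; p=p[v0:v1,u0:u1]
    if scale!=1: p=cv2.resize(p,None,fx=scale,fy=scale,interpolation=cv2.INTER_CUBIC)
    cv2.imwrite("pics/"+name+".png",p)
def cloud(im):
    d=im["depth"]; K=im["K"]; E=im["extrinsics"]
    v,u=np.mgrid[:d.shape[0],:d.shape[1]]
    P=np.stack([(u-K[0,2])/K[0,0]*d,(v-K[1,2])/K[1,1]*d,d],-1)
    W=(P-E[:3,3])@E[:3,:3]
    W[d<=0]=np.nan
    return W
E
python3 - <<'E'
from h import *
print(tips_ahead if not callable(tips_ahead) else tips_ahead())
s=observe(); print(s)
for n in ["scene","side","wrist"]:
    im=get_image(n); save(im,n+"0"); np.savez("pics/%s0.npz"%n,**im)
    print(n,im["K"].round(1).tolist(),im["extrinsics"].round(3).tolist())
E
```

```text
pics
0.022
{'time_s': 0.0, 'q': array([ 5.87134150e+01,  2.18413834e+01,  7.43861742e+01, -1.40402322e-03,
        8.38567875e+01, -1.23341573e+01]), 'qvel': array([ 0.08652674,  0.04921412,  0.03086669, -0.01377444,  0.01048728,
        0.00435733]), 'joint_efforts': array([ 7.72140975e-04, -4.48467493e+01, -2.31278694e+01, -1.53046922e-04,
        4.80749950e-03, -2.18055099e-06]), 'position': array([0.17848256, 0.51995391, 0.2526997 ]), 'tool_rot': array([[-9.45789316e-01,  3.24779950e-01, -7.43668741e-04],
       [ 3.24780672e-01,  9.45788507e-01, -1.27068107e-03],
       [ 2.90661612e-04, -1.44332582e-03, -9.99998916e-01]]), 'ft_force': array([ 0.35266723, -0.4685516 , -0.30332076]), 'wrist_torque': array([ 0.02158587, -0.01809041, -0.03096717]), 'gripper_force': 0.0, 'grip_width': 0.08551653759438217}
scene [[419.6, 0.0, 278.3], [0.0, 419.6, 204.3], [0.0, 0.0, 1.0]] [[0.958, -0.288, 0.004, -0.378], [-0.248, -0.83, -0.501, 0.397], [0.148, 0.478, -0.866, 0.933], [0.0, 0.0, 0.0, 1.0]]
side [[483.8, 0.0, 279.6], [0.0, 483.8, 214.6], [0.0, 0.0, 1.0]] [[0.957, -0.29, 0.008, -0.396], [-0.221, -0.747, -0.627, 0.364], [0.188, 0.598, -0.779, 0.835], [0.0, 0.0, 0.0, 1.0]]
wrist [[316.7, 0.0, 275.2], [0.0, 316.7, 211.9], [0.0, 0.0, 1.0]] [[0.324, 0.946, -0.001, -0.55], [0.902, -0.309, 0.303, -0.04], [0.286, -0.099, -0.953, 0.379], [0.0, 0.0, 0.0, 1.0]]
```

View pics/scene0.png

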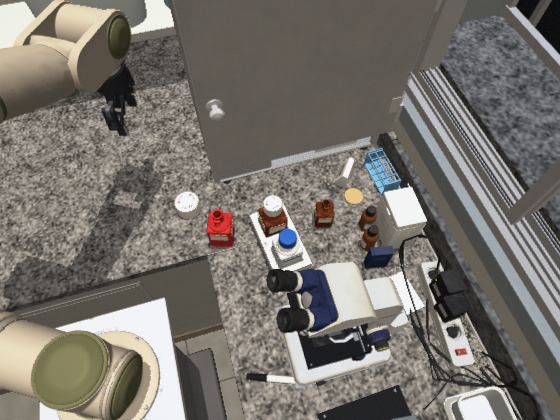

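View pics/side0.png

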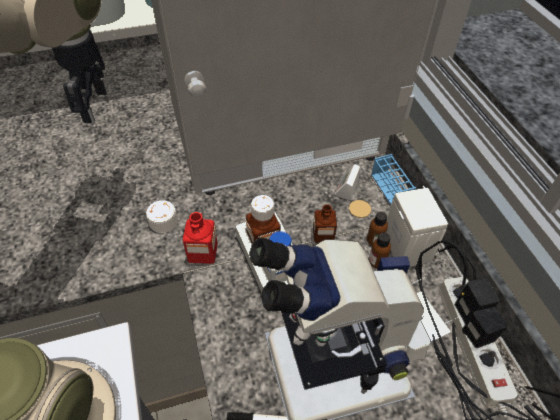

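The candidates in the scene view:
- Amber bottle with the white cap in the rest, at (273,207).
- Red bottle at (220,228).
- Small uncapped amber bottle at (324,213).
- Loose large white cap on the bench at (186,203).

The blue-capped rinse bottle is at (288,240). I choose (273,207) and check it with a crop and the point cloud.

```bash
python3 - <<'E'
from h import *
for n,box in [("scene",(170,160,340,280)),("side",(140,170,350,290))]:
    im=dict(np.load("pics/%s0.npz"%n)); W=cloud(im)
    if n=="scene": save(im,"crop0",box,4)
    rgb=im["pixels"].astype(int); hsv=cv2.cvtColor(im["pixels"],cv2.COLOR_RGB2HSV).astype(int)
    for c in ([(273,203),(288,238),(186,203),(285,280),(291,318),(215,108)] if n=="scene" else [(262,206),(281,240),(162,216),(265,250),(195,82)]):
        print(n,c,W[c[1],c[0]].round(3))
    # cap top: heights
    w=(hsv[...,1]<60)&(hsv[...,2]>120)
    for name,m in [("whitecap",w)]:
        # region near the cap pixel
        c=W[203,273] if n=="scene" else W[206,262]
        near=np.hypot(W[...,0]-c[0],W[...,1]-c[1])<0.05
        z=W[...,2][near&(W[...,2]>0.1)]
        print(np.histogram(z,bins=np.arange(0.1,0.2,0.004)))
        zt=np.nanpercentile(z,97)
        top=near&(abs(W[...,2]-np.median(z[z>zt-0.006]))<0.004)
        P=W[top]; (cx,cy),r=cv2.minEnclosingCircle(P[:,:2].astype(np.float32))
        print("top",P.shape,P[:,2].mean(),"mean",P[:,:2].mean(0),"circ",cx,cy,r, "ext",P.min(0),P.max(0))
    b=(hsv[...,0]>100)&(hsv[...,0]<130)&(hsv[...,1]>150)&(hsv[...,2]>100)&(W[...,2]>0.13)&(W[...,2]<.16)&(W[...,0]<.6)
    P=W[b]; 
    print("blue",len(P), P.mean(0) if len(P) else None, P.min(0),P.max(0))
    # rest top z~0.045
    r=(abs(W[...,2]-0.045)<0.004)&w&(W[...,0]>0.3)&(W[...,0]<0.62)&(W[...,1]>0.08)&(W[...,1]<0.4)
    P=W[r]
    if len(P)>20: print("rest",len(P),cv2.minAreaRect(P[:,:2].astype(np.float32)))
E
```

```text
scene (273, 203) [0.458 0.256 0.148]
scene (288, 238) [0.465 0.16  0.145]
scene (186, 203) [0.253 0.382 0.042]
scene (285, 280) [ 0.399 -0.016  0.389]
scene (291, 318) [ 0.39  -0.076  0.395]
scene (215, 108) [0.374 0.383 0.366]
(array([ 60,  62,  15,   1,   0,   9,  13,  14,  19,  15,  14,  29, 197,
        33,   0,   0,   0,   0,   0,   0,   0,   0,   0,   0]), array([0.1  , 0.104, 0.108, 0.112, 0.116, 0.12 , 0.124, 0.128, 0.132,
       0.136, 0.14 , 0.144, 0.148, 0.152, 0.156, 0.16 , 0.164, 0.168,
       0.172, 0.176, 0.18 , 0.184, 0.188, 0.192, 0.196]))
top (239, 3) 0.1505766489102054 mean [0.45667532 0.25487042] circ 0.45634904503822327 0.2559155821800232 0.022797944024205208 ext [0.43481305 0.23366284 0.14677077] [0.47865611 0.27822946 0.15458284]
blue 224 [0.46473829 0.16384712 0.14403775] [0.44505873 0.14389081 0.13686679] [0.4845077  0.18499304 0.14782989]
rest 845 ((0.5072190165519714, 0.21420010924339294), (0.18967634439468384, 0.18568526208400726), 4.785228252410889)
side (262, 206) [0.452 0.25  0.151]
side (281, 240) [0.465 0.165 0.144]
side (162, 216) [0.254 0.371 0.044]
side (265, 250) [ 0.387 -0.016  0.394]
side (195, 82) [0.37  0.364 0.378]
(array([ 84, 105,  55,   3,   0,  10,  25,  32,  22,  30,  27,  38, 189,
       121,   2,   0,   0,   0,   0,   0,   0,   0,   0,   0]), array([0.1  , 0.104, 0.108, 0.112, 0.116, 0.12 , 0.124, 0.128, 0.132,
       0.136, 0.14 , 0.144, 0.148, 0.152, 0.156, 0.16 , 0.164, 0.168,
       0.172, 0.176, 0.18 , 0.184, 0.188, 0.192, 0.196]))
top (312, 3) 0.15154914264322292 mean [0.45400049 0.25573777] circ 0.4544486701488495 0.2573745548725128 0.022868739441037178 ext [0.43237951 0.23480231 0.14784337] [0.47603465 0.27774569 0.15528207]
blue 194 [0.46652855 0.16884902 0.14533787] [0.44596993 0.1492841  0.14218365] [0.48315822 0.18452683 0.15019588]
rest 451 ((0.4609852433204651, 0.23576752841472626), (0.21462087333202362, 0.1838633418083191), 35.709957122802734)
```

View pics/crop0.png

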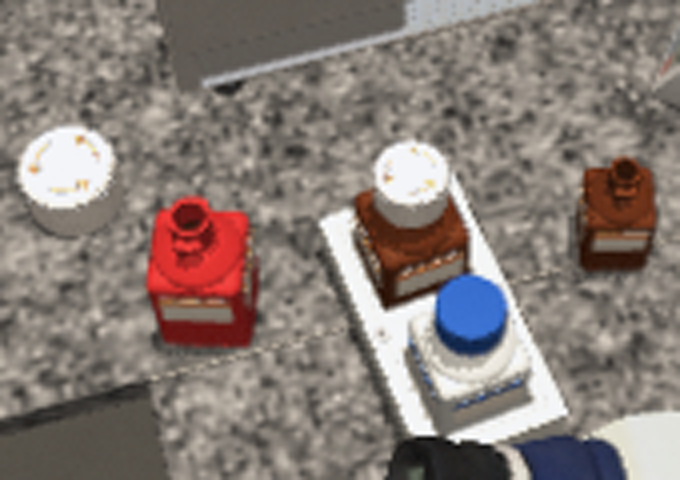

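Crop: the white cap with orange arrows sits on the amber bottle at crop (410,182). Its measured diameter is 45.7 mm, so it is the cap meant. The loose cap at (67,175) is bigger, and the red bottle at (200,270) and the small amber one at (620,215) are look-alikes. The two views give the cap top at about (0.455, 0.256, 0.151). I retract first, so the arm stays clear of the incubator and its knob.

The rows are not in the units I measure in: shifts go in shares of 50 mm and turns go in shares of 180 degrees. I convert before sending: -0.0284 m is -0.568, -0.0098 m is -0.196.

>>> {"fn": "nudge_tcp", "kwargs": {
  "motion": {"steps":[[-0.196, -0.568, 0, 0, 0.085], [-0.196, -0.568, 0, 0, 0.085], [-0.196, -0.568, 0, 0, 0.085], [-0.196, -0.568, 0, 0, 0.085], [-0.196, -0.568, 0, 0, 0.085], [-0.196, -0.568, 0, 0, 0.085], [-0.196, -0.568, 0, 0, 0.085], [-0.196, -0.568, 0, 0, 0.085], [0, 0, 0, 0, 0.085]]},
  "squeeze": 30
}}

```text
time_s: 1.05
position: [0.1784, 0.2777, 0.2533]
tool_rot: [[-0.945, 0.327, -0.0], [0.327, 0.945, -0.001], [-0.0, -0.001, -1.0]]
ft_force: [0.6, -0.1, -0.6]
grip_width: 0.085
gripper_force: 0.0
```

```bash
python3 - <<'E'
from h import *
d=dict(np.load("pics/scene0.npz"));W=cloud(d)
k=W[90:122,203:228].reshape(-1,3); k=k[k[:,1]<0.40]; print("knob",np.nanmin(k,0),np.nanmax(k,0))
s=observe(); R=s["tool_rot"]; 
print(R[:,0],R[:,1]); print("to (.31,.19):",R.T@(np.array([.31,.19,.25])-s["position"]))
E
```

```text
knob [0.34478278 0.35613019 0.3044037 ] [0.40520481 0.39861991 0.4080422 ]
[-9.45072032e-01  3.26862117e-01 -1.05018201e-04] [ 3.26862119e-01  9.45071842e-01 -6.07625636e-04]
to (.31,.19): [-0.15303964 -0.03985451  0.00332876]
```

Converted, -0.0255 m is -0.51, -0.0066 m is -0.132, 8 degrees / 180 = 0.0444.

>>> {"fn": "nudge_tcp", "kwargs": {
  "motion": {"steps":[[-0.51, -0.132, 0, 0, 0.085], [-0.51, -0.132, 0, 0, 0.085], [-0.51, -0.132, 0, 0, 0.085], [-0.51, -0.132, 0, 0, 0.085], [-0.51, -0.132, 0, 0, 0.085], [-0.51, -0.132, 0, 0, 0.085], [0, 0, 0, 0.0444, 0.085], [0, 0, 0, 0.0444, 0.085], [0, 0, 0, 0.0444, 0.085], [0, 0, 0, 0.0444, 0.085]]}
}}

```text
time_s: 2.05
position: [0.3111, 0.193, 0.2532]
tool_rot: [[-0.625, 0.78, -0.0], [0.78, 0.625, 0.0], [0.0, -0.0, -1.0]]
ft_force: [-0.7, 0.8, 0.1]
grip_width: 0.0849
gripper_force: 0.0
```

>>> {"fn": "nudge_tcp", "kwargs": {
  "motion": {"steps":[[0, 0, 0, 0.0444, 0.085], [0, 0, 0, 0.0444, 0.085], [0, 0, 0, 0.0444, 0.085], [0, 0, 0, 0.0444, 0.085], [0, 0, 0, 0.0333, 0.085], [0, 0, 0, 0, 0.085]]}
}}

```text
time_s: 2.65
position: [0.311, 0.193, 0.2532]
tool_rot: [[-0.018, 1.0, -0.0], [1.0, 0.018, 0.0], [0.0, -0.0, -1.0]]
ft_force: [0.0, -0.1, -0.2]
grip_width: 0.0852
gripper_force: 0.0
```

```bash
python3 - <<'E'
from h import *
s=observe(); R=s["tool_rot"]
print(s["q"].round(1)); print("to above cap:",R.T@(np.array([.4555,.256,.25])-s["position"]))
E
```

```text
[13.1  2.9 99.8  0.  77.3 12.1]
to above cap: [0.06039629 0.14558501 0.00321408]
```

Converted, 0.025 m is 0.5, 0.012 m is 0.24.

>>> {"fn": "nudge_tcp", "kwargs": {
  "motion": {"steps":[[0.24, 0.5, 0, 0, 0.085], [0.24, 0.5, 0, 0, 0.085], [0.24, 0.5, 0, 0, 0.085], [0.24, 0.5, 0, 0, 0.085], [0, 0, 0, 0, 0.085]]}
}}

```text
time_s: 3.15
position: [0.4122, 0.2436, 0.2526]
tool_rot: [[-0.021, 1.0, 0.0], [1.0, 0.021, 0.0], [0.0, 0.0, -1.0]]
ft_force: [-0.2, -0.5, 0.3]
grip_width: 0.0851
gripper_force: 0.0
```

```bash
cat > m.py <<'E'
from h import *
import sys
def meas(tag):
    s=observe(); im=get_image("wrist"); W=cloud(im)
    c=np.array([.4555,.256]); hsv=cv2.cvtColor(im["pixels"],cv2.COLOR_RGB2HSV)
    near=(np.hypot(W[...,0]-c[0],W[...,1]-c[1])<0.035)&(abs(W[...,2]-.15)<0.006)&(hsv[...,2]>90)
    v,u=np.where(near); print(tag,s["position"].round(4),len(u),"z",np.median(W[near][:,2]))
    P=W[near]; (x,y),r=cv2.minEnclosingCircle(P[:,:2].astype(np.float32)); print("circle",round(x,4),round(y,4),round(r,4), "mean",P[:,:2].mean(0).round(4),"px",u.min(),u.max(),v.min(),v.max())
    K,E=im["K"],im["extrinsics"]; e=cv2.fitEllipse(cv2.convexHull(np.stack([u,v],1).astype(np.int32))); print("ell",e)
    save(im,tag); np.savez("pics/%s.npz"%tag,**im)
    b=(np.hypot(W[...,0]-.465,W[...,1]-.165)<0.035)&(abs(W[...,2]-.144)<0.005)
    if b.sum()>50:
        P=W[b]; print("rinse",cv2.minEnclosingCircle(P[:,:2].astype(np.float32)),np.median(P[:,2]))
    ray=np.array([(e[0][0]-K[0,2])/K[0,0],(e[0][1]-K[1,2])/K[1,1],1.]); d=E[:3,:3].T@ray; o=-E[:3,:3].T@E[:3,3]
    return o,d
if __name__=="__main__":
    o,d=meas(sys.argv[1]); np.save("pics/ray_%s.npy"%sys.argv[1],np.array([o,d]))
E
python3 m.py w1; python3 -c "
from h import *
s=observe(); print(s['tool_rot'].T@(np.array([.4555,.256,.25])-s['position']))"
```

```text
w1 [0.4122 0.2436 0.2526] 2807 z 0.14935104810765326
circle 0.4568 0.2572 0.0232 mean [0.456  0.2588] px 304 365 172 231
ell ((334.89599609375, 201.5748748779297), (58.508033752441406, 62.15224075317383), 63.7510871887207)
rinse ((0.46522215008735657, 0.1662159264087677), 0.021499522030353546) 0.14309902829947385
[0.01201071 0.04512592 0.00254448]
```

Converted, 0.022 m is 0.44, 0.01 m is 0.2.

>>> {"fn": "nudge_tcp", "kwargs": {
  "motion": {"steps":[[0.12, 0.44, 0.2, 0, 0.085], [0.14, 0.44, 0.2, 0, 0.085], [0, 0, 0, 0, 0.085], [0, 0, 0, 0, 0.085]]}
}}

```text
time_s: 3.6
position: [0.4529, 0.2561, 0.2332]
tool_rot: [[-0.02, 1.0, -0.001], [1.0, 0.02, -0.0], [-0.0, -0.001, -1.0]]
ft_force: [-0.5, 0.5, -0.0]
grip_width: 0.0852
gripper_force: 0.0
```

```bash
python3 m.py w2; python3 - <<'E'
from h import *
a,b=np.load("pics/ray_w1.npy"),np.load("pics/ray_w2.npy")
A=np.stack([a[1],-b[1]],1); t=np.linalg.lstsq(A,b[0]-a[0],rcond=None)[0]
p=a[0]+t[0]*a[1];q=b[0]+t[1]*b[1]; print("triang",p,q)
for r in (a,b): print("at z.150",r[0]+r[1]*(.15-r[0][2])/r[1][2])
s=observe(); print(s["q"].round(1),s['tool_rot'].T@(np.array([.456,.257,.144])-s['position']))
E
```

```text
w2 [0.4529 0.2561 0.2332] 3138 z 0.14934714557535161
circle 0.4566 0.2572 0.0234 mean [0.4567 0.259 ] px 248 313 194 256
ell ((280.42034912109375, 225.13111877441406), (62.161529541015625, 65.48294830322266), 86.3834457397461)
rinse ((0.4656931459903717, 0.1663786619901657), 0.021324491128325462) 0.14308908932524333
triang [0.45679471 0.25797397 0.14502996] [0.45681769 0.25792673 0.14504774]
at z.150 [0.45579311 0.2593571  0.15      ]
at z.150 [0.45670267 0.25973444 0.15      ]
[16.4 19.7 81.   0.  79.3 15.3] [0.00084177 0.00326015 0.08958168]
```

View pics/w2.png

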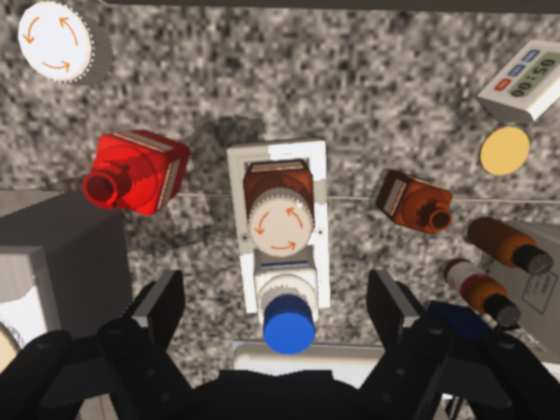

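The wrist view shows the cap at (280,225) on the amber bottle in the rest. The fingers, at (160,320) and (395,320), straddle it with clear room on both sides. Circle fits and triangulation agree on (0.4566, 0.2573), so I descend.

Converted, 0.015 m is 0.3, 0.01 m is 0.2.

>>> {"fn": "nudge_tcp", "kwargs": {
  "motion": {"steps":[[0.02, 0.074, 0.3, 0, 0.085], [0, 0, 0.3, 0, 0.085], [0, 0, 0.3, 0, 0.085], [0, 0, 0.3, 0, 0.085], [0, 0, 0.2, 0, 0.085], [0, 0, 0.2, 0, 0.085], [0, 0, 0.18, 0, 0.085], [0, 0, 0, 0, 0.085], [0, 0, 0, 0, 0.085]]}
}}

```text
time_s: 4.55
position: [0.4575, 0.2574, 0.1445]
tool_rot: [[-0.018, 1.0, 0.0], [1.0, 0.018, 0.0], [0.0, 0.0, -1.0]]
ft_force: [0.2, 0.4, -0.3]
grip_width: 0.0848
gripper_force: 0.0
```

>>> {"fn": "nudge_tcp", "kwargs": {
  "motion": {"steps":[[0, 0, 0, 0, 0.06], [0, 0, 0, 0, 0.055], [0, 0, 0, 0, 0.05]]},
  "squeeze": 25
}}

```text
time_s: 4.85
position: [0.4575, 0.2574, 0.1446]
tool_rot: [[-0.018, 1.0, 0.001], [1.0, 0.018, 0.0], [0.0, 0.001, -1.0]]
ft_force: [0.2, -1.2, 0.5]
grip_width: 0.0502
gripper_force: 0.0
```

>>> {"fn": "nudge_tcp", "kwargs": {
  "motion": {"steps":[[0, 0, 0, 0, 0.046], [0, 0, 0, 0, 0.044], [0, 0, 0, 0, 0.04], [0, 0, 0, 0, 0.04], [0, 0, 0, 0, 0.04]]},
  "squeeze": 30
}}

```text
time_s: 5.35
position: [0.4573, 0.2574, 0.1445]
tool_rot: [[-0.018, 1.0, 0.0], [1.0, 0.018, 0.0], [0.0, 0.0, -1.0]]
ft_force: [-2.5, -0.9, 5.3]
grip_width: 0.0458
gripper_force: 30.1
```

Converted, 0.001 m is 0.02.

>>> {"fn": "nudge_tcp", "kwargs": {
  "motion": {"steps":[[0, 0, 0.02, 0, 0.04], [0, 0, 0.02, 0, 0.04], [0, 0, 0.02, 0, 0.04], [0, 0, 0.02, 0, 0.04], [0, 0, 0, 0, 0.04]]},
  "squeeze": 30
}}

```text
time_s: 5.85
position: [0.4574, 0.2574, 0.1405]
tool_rot: [[-0.018, 1.0, 0.0], [1.0, 0.018, 0.0], [0.0, 0.0, -1.0]]
ft_force: [-4.7, 0.1, 7.2]
grip_width: 0.0456
gripper_force: 30.3
```

>>> {"fn": "nudge_tcp", "kwargs": {
  "motion": {"steps":[[0, 0, 0.02, 0, 0.04], [0, 0, 0, 0, 0.04]]}
}}

```text
time_s: 6.05
position: [0.4574, 0.2574, 0.1396]
tool_rot: [[-0.018, 1.0, 0.0], [1.0, 0.018, 0.0], [0.0, 0.0, -1.0]]
ft_force: [-4.4, -0.9, 7.3]
grip_width: 0.0455
gripper_force: 30.3
```

>>> {"fn": "nudge_tcp", "kwargs": {
  "motion": {"steps":[[0, 0, 0.02, 0, 0.04], [0, 0, 0, 0, 0.04]]}
}}

```text
time_s: 6.25
position: [0.4574, 0.2574, 0.1387]
tool_rot: [[-0.018, 1.0, 0.0], [1.0, 0.018, 0.0], [0.0, 0.0, -1.0]]
ft_force: [-4.4, -1.0, 8.9]
grip_width: 0.0457
gripper_force: 30.4
```

Converted, 0.001 m is 0.02.

>>> {"fn": "nudge_tcp", "kwargs": {
  "motion": {"steps":[[0, 0, 0.02, 0, 0.04], [0, 0, 0, 0, 0.04]]}
}}

```text
time_s: 6.45
position: [0.4576, 0.2575, 0.1385]
tool_rot: [[-0.018, 1.0, 0.002], [1.0, 0.018, 0.0], [0.0, 0.002, -1.0]]
ft_force: [-5.1, -1.2, 14.3]
grip_width: 0.0458
gripper_force: 30.8
```

>>> {"fn": "nudge_tcp", "kwargs": {
  "motion": {"steps":[[0, 0, 0.01, 0, 0.04], [0, 0, 0, 0, 0.04]]}
}}

```text
time_s: 6.65
position: [0.4578, 0.2575, 0.1384]
tool_rot: [[-0.018, 1.0, 0.002], [1.0, 0.018, 0.001], [0.001, 0.002, -1.0]]
ft_force: [-5.6, -2.0, 18.5]
grip_width: 0.0454
gripper_force: 31.2
```

The cap is at its firm stop with 18 N. Now I twist counter-clockwise, which is a negative turn because tool z points down.

Converted, -4 degrees / 180 = -0.0222.

>>> {"fn": "nudge_tcp", "kwargs": {
  "motion": {"steps":[[0, 0, 0, -0.0222, 0.04], [0, 0, 0, -0.0222, 0.04], [0, 0, 0, -0.0222, 0.04], [0, 0, 0, -0.0222, 0.04], [0, 0, 0, -0.0222, 0.04]]}
}}

```text
time_s: 7.15
position: [0.4579, 0.2576, 0.1382]
tool_rot: [[-0.362, 0.932, 0.003], [0.932, 0.362, 0.001], [0.0, 0.003, -1.0]]
ft_force: [-4.4, -0.1, 15.9]
grip_width: 0.0451
gripper_force: 30.9
```

```bash
python3 -c "
from h import *
s=observe();print(s['q'].round(1),s['wrist_torque'].round(2))"
```

```text
[16.4 26.  88.6  0.  65.3 -4.8] [-0.04  0.8  -0.15]
```

Converted, -4 degrees / 180 = -0.0222.

```bash
python3 - <<'E'
from h import *
save(get_image("wrist"),"t1",(180,200,380,350),2)
E
```

>>> {"fn": "nudge_tcp", "kwargs": {
  "motion": {"steps":[[0, 0, 0, -0.0222, 0.04], [0, 0, 0, -0.0222, 0.04], [0, 0, 0, -0.0222, 0.04], [0, 0, 0, -0.0222, 0.04], [0, 0, 0, -0.0222, 0.04], [0, 0, 0, -0.0222, 0.04], [0, 0, 0, -0.0222, 0.04], [0, 0, 0, -0.0222, 0.04]]}
}}

```text
time_s: 8.0
position: [0.458, 0.2578, 0.1382]
tool_rot: [[-0.801, 0.599, 0.003], [0.599, 0.801, 0.001], [-0.001, 0.003, -1.0]]
ft_force: [-4.1, 1.1, 15.0]
grip_width: 0.0455
gripper_force: 30.8
```

>>> {"fn": "nudge_tcp", "kwargs": {
  "motion": {"steps":[[0, 0, 0, -0.0222, 0.04], [0, 0, 0, -0.0222, 0.04], [0, 0, 0, -0.0222, 0.04], [0, 0, 0, -0.0222, 0.04], [0, 0, 0, -0.0222, 0.04], [0, 0, 0, -0.0222, 0.04], [0, 0, 0, -0.0222, 0.04], [0, 0, 0, 0, 0.04]]}
}}

```text
time_s: 8.8
position: [0.458, 0.2578, 0.1382]
tool_rot: [[-0.988, 0.154, 0.003], [0.154, 0.988, 0.001], [-0.002, 0.002, -1.0]]
ft_force: [-4.2, -0.1, 15.1]
grip_width: 0.0455
gripper_force: 31.0
```

```bash
python3 - <<'E'
from h import *
s=observe();print(s['q'].round(1),s['wrist_torque'].round(2))
save(get_image("wrist"),"t2",(180,200,380,350),2)
a,b=cv2.imread("pics/t1.png"),cv2.imread("pics/t2.png"); cv2.imwrite("pics/t12.png",np.hstack([a,b]))
E
```

```text
[ 16.4  26.   88.6   0.   65.3 -64.7] [0.06 0.73 0.04]
```

View pics/t12.png

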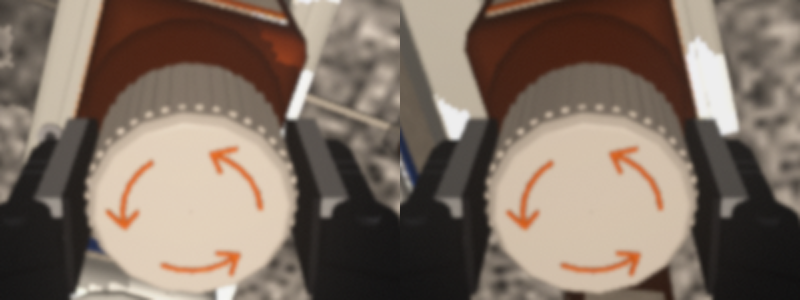

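Both crops show the same arrow pattern in the tool-fixed view while the bottle behind has rotated. So the cap turned with the fingers, about 80°. Now I lift straight up.

Converted, -0.003 m is -0.06, -0.002 m is -0.04.

>>> {"fn": "nudge_tcp", "kwargs": {
  "motion": {"steps":[[0, 0, -0.04, 0, 0.04], [0, 0, -0.04, 0, 0.04], [0, 0, -0.06, 0, 0.04], [0, 0, -0.06, 0, 0.04], [0, 0, -0.06, 0, 0.04], [0, 0, -0.06, 0, 0.04], [0, 0, 0, 0, 0.04]]}
}}

```text
time_s: 9.55
position: [0.4575, 0.2573, 0.153]
tool_rot: [[-0.988, 0.156, 0.0], [0.156, 0.988, -0.0], [-0.0, -0.0, -1.0]]
ft_force: [-0.1, 0.1, -0.5]
grip_width: 0.0454
gripper_force: 30.8
```

>>> {"fn": "nudge_tcp", "kwargs": {
  "motion": {"steps":[[0, 0, -0.1, 0, 0.04], [0, 0, -0.1, 0, 0.04], [0, 0, -0.1, 0, 0.04], [0, 0, -0.1, 0, 0.04], [0, 0, 0, 0, 0.04]]}
}}

```text
time_s: 10.05
position: [0.4576, 0.2575, 0.1736]
tool_rot: [[-0.988, 0.156, 0.001], [0.156, 0.988, 0.0], [-0.001, 0.001, -1.0]]
ft_force: [0.7, 0.6, 0.5]
grip_width: 0.0458
gripper_force: 30.8
```

Converted, -0.008 m is -0.16, -0.006 m is -0.12.

>>> {"fn": "nudge_tcp", "kwargs": {
  "motion": {"steps":[[0, 0, -0.12, 0, 0.04], [0, 0, -0.16, 0, 0.04], [0, 0, -0.16, 0, 0.04], [0, 0, -0.16, 0, 0.04], [0, 0, -0.16, 0, 0.04], [0, 0, -0.12, 0, 0.04], [0, 0, -0.08, 0, 0.04], [0, 0, 0, 0, 0.04], [0, 0, 0, 0, 0.04], [0, 0, 0, 0, 0.04]]}
}}

```text
time_s: 11.05
position: [0.4572, 0.2573, 0.2205]
tool_rot: [[-0.988, 0.156, -0.001], [0.156, 0.988, -0.0], [0.001, -0.0, -1.0]]
ft_force: [-0.0, -0.1, 0.2]
grip_width: 0.0455
gripper_force: 30.8
```

```bash
python3 - <<'E'
from h import *
s=observe(); c=s["position"]
for n in ["scene","side"]:
    im=get_image(n); W=cloud(im); save(im,n+"1",(170,120,370,270),4)
    m=(np.hypot(W[...,0]-.465,W[...,1]-.166)<0.035)&(abs(W[...,2]-.144)<0.006); print(n,"rinse",m.sum(),W[m].mean(0) if m.any() else "")
    m=(np.hypot(W[...,0]-.457,W[...,1]-.257)<0.04)&(W[...,2]>.09)&(W[...,2]<.15); print("amber",m.sum(),np.nanmax(W[m][:,2]) if m.any() else "")
im=get_image("wrist"); W=cloud(im)
m=(np.hypot(W[...,0]-.457,W[...,1]-.257)<0.03)&(W[...,2]>.21)&(W[...,2]<.25)&(im["pixels"].min(-1)>120); P=W[m]; print("cap",np.median(P,0),cv2.minEnclosingCircle(P[:,:2].astype(np.float32)))
E
```

```text
scene rinse 248 [0.46532297 0.16321194 0.14395187]
amber 508 0.14040476073879254
side rinse 218 [0.46686946 0.16944875 0.14521551]
amber 760 0.14135779002643498
cap [0.45523863 0.25766457 0.22530313] ((0.4529612958431244, 0.25799769163131714), 0.026913000270724297)
```

View pics/scene1.png

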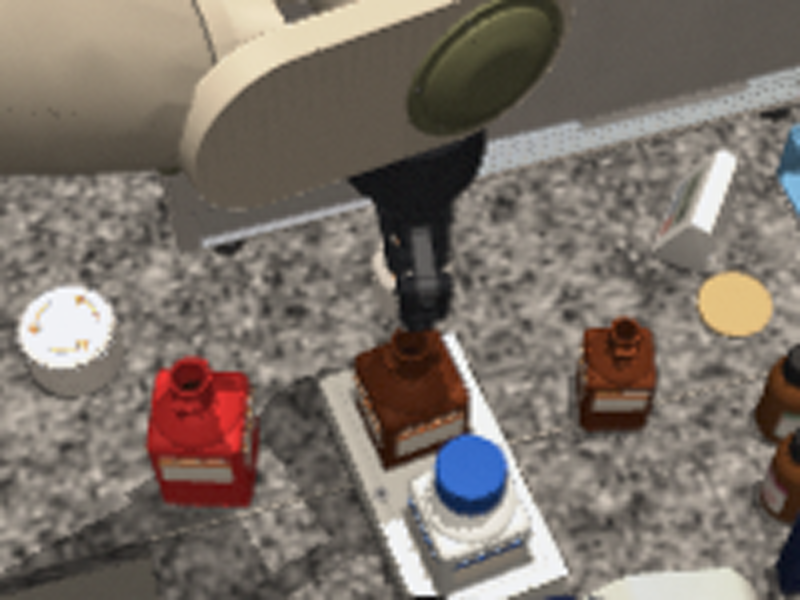

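The amber bottle stands open in its well, with the mouth at (410,345). The cap is held above it between the fingers at about (385,270). The rinse bottle at (470,475) and the bystanders have not moved. The arm is still and reads no outside force, so I hand the job in.

```bash
python3 -c "
from rig import close_job
print(close_job())"
```

```text
the job is handed in; nothing more can be done
None
```

The cap was pressed down, turned about 80° counter-clockwise and lifted off; the gripper holds it level about 6 cm above the open mouth, and the job is handed in (it returned no verdict).

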